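# Turn the specimen carrier in the slide-jaw fixture

### The job

The white specimen carrier sits in the slide-jaw fixture with its copper window turned sideways against the fixed jaw. Back the blue-handled sliding jaw off, take the carrier out, turn it a quarter turn about its long axis and put it back, central between the jaws and flat on the bed with the copper window facing straight up; then bring the sliding jaw home by its handle and hold a firm, not violent, push on it for a moment, so that the carrier is clamped square against the fixed jaw, and let go. Leave the other things on the bench where they are.

Things in the scene. Friction and masses are not known exactly. Their poses are not given: they have to be found in the camera images.
- fixture: Fixed slide-jaw fixture. Origin on the bench under the jaws; x = slide direction, from fixed to sliding jaw (from the robot's left to its right, roughly), z up. Black base plate x -105 to 125, 110 wide, 10 thick. Steel bed 44 wide (y), top z 35. Fixed jaw: dark steel, 46 wide, top z 59, from x -64 to its face at x -40. Sliding jaw face at x = -10 + joint (all mm).
- jaw_slide (a joint): Position of the sliding jaw, m: 0 = gap between the jaw faces 30 mm, grows as the jaw opens (moves along fixture +x), up to 0.055 (gap 85 mm). The gap is 30 mm + joint. Stiff: takes about 4 N to move and stays where it is left.
- jaw: Sliding jaw. Origin: on its clamping face, mid-width, at the height of the bed (z 35 mm); axes as the fixture. Dark steel jaw 26 mm thick (x), 46 mm wide, 24 mm high, carrying behind it (x +38 to +54 mm) an upright blue handle.
- jaw_handle (a point): Centre of the top of the sliding jaw's upright blue handle, 16 mm thick (fixture x) by 24 mm wide (fixture y), its top 106 mm above the bench; it stands free above the jaw for 47 mm.
- carrier: White carrier block 60 (its x) x 38 (y) x 50 (z) mm, 0.25 kg, origin at its centre. Copper window with brass disc on its +y face (60 x 50). At the start it stands on the bed, x along the fixture's y (ends overhang the jaws 7 mm), z up, copper face against the fixed jaw. Copper up, it is 38 mm high and 50 mm deep between the jaws.
- tweezers: Steel tweezers, 130 mm long, 7 mm high, lying beside the fixture; leave alone. Origin at its middle, underside.
- lens_tube: Black lens tube, 52 mm across, 70 mm high, standing; leave alone. Origin: underside centre.
- spare_holder: White spare holder 70 x 45 x 42 mm with a dark steel bar on top; leave alone. Origin: underside centre.
- amber_jar: Amber jar, 54 mm across, 75 mm high; leave alone. Origin: underside centre.
- dish: Glass dish, 90 mm across, 18 mm high; leave alone. Origin: underside centre.
- grid_box: Grey divided box 110 x 75 x 22 mm; leave alone. Origin: underside centre.
- screwdriver: Red-handled screwdriver, 160 mm long, lying; leave alone. Origin: its underside.

How it is judged:
By the outcome, as a careful person would: the job done as asked, in the order asked, and still so for the second after the job is handed in, with the robot touching nothing.
It also fails if it takes over 69 s, if anything falls off the work surface, if the arm or the gripper's body presses on something with over 40 N, if the wrist force passes 120 N, or if a joint passes its speed limit or range.

### The arm

A 6-joint arm with a two-finger parallel gripper is mounted at the origin on the work surface. World frame = base frame: x ahead of the robot, y to its left, z up, the work surface at z = 0. Lengths are in m, angles in rad, forces in N, time in s.
With the tool pointing down it reaches from about 0.25 to 0.725 m from the base axis. Payload 4 kg.
Tool frame: the origin (TCP) lies where the fingers leave the gripper's body, on its centre line; the fingertips stand 73 mm ahead of it and the grasp point (between the pads) lies 54 mm ahead of it (bot.tips_ahead is the z of the fingertips in the tool frame, in m); z points along the fingers, y is the direction in which the jaws open and shut (so a half turn about z gives the same grasp; the last joint's range is limited). The gripper opens to 85 mm and grips with 20 to 120 N. Pads are 22 mm wide; open, the fingers measure 114 mm over their backs; the gripper's body (76 mm by 85 mm) begins 54 mm behind the grasp point. The pads swing forward as they close: fully open they stand 13 mm farther back than shut.
Start: joints at [0, 0.241, 0.005, 1.335, 0, 1.571], TCP at [0.5, -0, 0.304] pointing down, gripper open.
Joint ranges: [-2.72, 2.72], [-1.05, 1.87], [-1.09, 1.28], [-1.99, 2.15], [-1.42, 1.44], [-3.14, 3.14]. Speed limits (rad/s): [2.79, 2.79, 3.14, 3.14, 3.14, 3.14].

### API

Orientations are given as a unit quaternion [x, y, z, w].
In Python, from workcell import readout, camera, get_calibration, order, bot gives the robot as it stands.
- The arm moves only by the tool send_rows, never from a script. Its argument "moves" is a list of rows, each a list of 3 entries, a list of its own where there are three numbers: the shift along the tool's x, y, z in mm, then the turn, a rotation vector about the tool's x, y, z in rad, then the finger opening in mm, from 0 to 85.4. In form: [[[dx, dy, dz], [ax, ay, az], grip], ...]. A call has 1 to 12 rows; each row is the pose to reach, as a shift and turn from the pose measured when the call began, along the tool's axes at that moment; what a row does not reach only later rows make up. A row lasts 1/12 s, in which the tool goes at most 41.7 mm and 7.16 degrees, less where a joint would pass 70% of its speed; a pose out of reach is approached as far as the arm can. A call with a gripper value outside its range is refused whole. The fingers move at their own pace and stop on an object; the grip force is fixed at half the most. Time passes only in rows, so rows that repeat a pose let the fingers close. It gives the time, the measured TCP pose, the force and the opening at its end, in the units of the state.
- readout.get_obs(): the state, without advancing time (a new reading comes with each control period).
- camera(name): name is "scene" or "side" or "wrist"; returns the picture (420x560x3 uint8, red, green, blue); there is no depth.
- get_calibration(name): a dict with "fx", "fy", "cx", "cy" (pixels), "k1" (the pictures are not rectified: a ray, as slopes to the right and down, at radius r is drawn at 1 + k1 r^2 times it, then the intrinsics apply), "R" (3x3) and "t" (3): a world point X has camera coordinates R X + t. Camera axes: x right, y down, z forward; pixel columns grow to the right and rows downward; lengths in m; the calibration is good to about 2 mm. A picture is of the moment at which its call begins: read the wrist's pose just before it. get_calibration takes no time and is no camera call; for the wrist camera it gives the pose at the moment of the call.
- order.job_done(): hands the job in, once; it reports no verdict.
The state is a dict: "clock": time; "joint_pos": joint angles; "joint_vel": joint speeds; "tau": joint torques, N m; "eef_pos": TCP position; "tool_rot": TCP orientation; "ft_force": force on the tool from outside, world axes, zero at the start; "ft_torque": the same for the moment, N m; "grip_width": finger opening in m.
Only numpy, scipy, OpenCV 4.12 (cv2) and the standard library are available. Lean on these libraries where they do the work, as an engineer would, in place of code of your own. Each camera call takes 0.05 s, during which the arm holds its last target. There are 200 camera calls.

## Working session

There is one attempt and no reset: what is moved stays moved. The work goes in short steps, Python scripts to look and compute and a tool call to move; the robot and the scene stay as the last step left them, time stands still between calls to the robot, and variables do not carry over. Pictures are saved under pics/ and viewed, about 8 in all and at most 12, crops included, and the job is handed in when it is done.

Besides the shell and the picture viewer there is one more tool, called after "Call:" by a JSON object that holds its "api" and its "payload". send_rows: Moves the arm, as the interface text tells. Its arguments: {"type":"object","properties":{"moves":{"type":"array","items":{"type":"array"}}},"required":["moves"]}

```bash
mkdir -p pics; ls
python3 - <<'E'
from workcell import readout, camera, get_calibration
import cv2,numpy as np
for n in ["scene","side"]:
    im=camera(n); cv2.imwrite(f"pics/{n}0.png",im[:,:,::-1]); c=get_calibration(n); print(n,c)
o=readout.get_obs(); print(o)
E
```

```text
pics
scene {'fx': 412.70598089100474, 'fy': 412.70598089100474, 'cx': 281.30460551566597, 'cy': 208.06297973534151, 'k1': -0.08561740804855461, 'R': array([[ 0.80220578,  0.59703072,  0.00449457],
       [ 0.43737545, -0.58252592, -0.68510311],
       [-0.4064094 ,  0.5515595 , -0.72843224]]), 't': array([-0.46807125, -0.18359221,  1.38270367])}
side {'fx': 433.833553155199, 'fy': 433.833553155199, 'cx': 273.39873406568495, 'cy': 214.62690613831032, 'k1': -0.08350802438823975, 'R': array([[ 0.67709579, -0.73570825, -0.01657316],
       [-0.44988808, -0.39601403, -0.80048335],
       [ 0.582359  ,  0.54945997, -0.5991258 ]]), 't': array([-0.39656567,  0.34084715,  0.72893885])}
{'clock': 0.1, 'joint_pos': array([2.06819315e-06, 2.41366004e-01, 3.84095290e-03, 1.33519348e+00,
       2.40797196e-05, 1.57078909e+00]), 'joint_vel': array([-0.00047719, -0.00120661,  0.00164948, -0.00087638,  0.00040546,
        0.00268784]), 'tau': array([-3.57412864e-04, -3.73140085e+01,  2.53010201e+01,  1.07858295e-02,
        2.43542411e-05, -2.54672034e-05]), 'eef_pos': array([4.99567353e-01, 6.59320902e-06, 3.03080807e-01]), 'tool_rot': array([ 7.07103172e-01,  7.07109737e-01, -6.71088099e-04, -6.88118538e-04]), 'ft_force': array([0.20162461, 0.42282531, 0.52016609]), 'ft_torque': array([-0.02470215, -0.02299163, -0.00167841]), 'grip_width': 0.08494250480580061}
```

View pics/scene0.png

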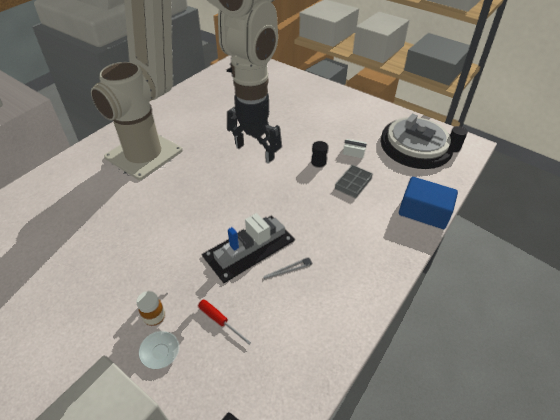

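View pics/side0.png

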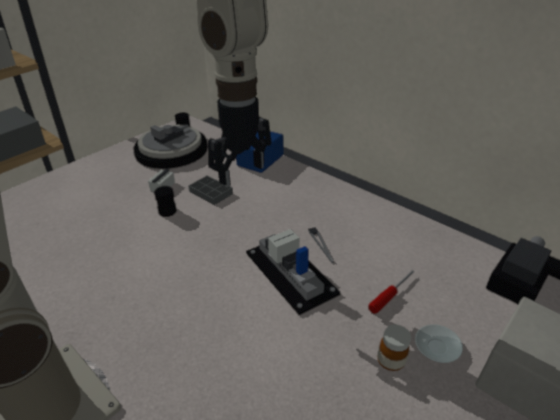

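The scene view shows the fixture's black plate with corners near (203,252), (218,277), (294,240) and (272,216), the blue handle at (233,238) and the white carrier at (258,230). In the side view the plate is around (292,270) and the handle at (302,260).

```bash
cat > h.py <<'E'
import numpy as np, cv2
from workcell import readout, camera, get_calibration
from scipy.spatial.transform import Rotation as Rot
def ray(c,px):
    K=np.array([[c['fx'],0,c['cx']],[0,c['fy'],c['cy']],[0,0,1]]); 
    u=cv2.undistortPoints(np.array(px,float).reshape(-1,1,2),K,np.array([c['k1'],0,0,0.])).reshape(-1,2)
    d=np.c_[u,np.ones(len(u))]@c['R']; return -c['R'].T@c['t'], d
def onplane(c,px,z):
    o,d=ray(c,px); return o+d*((z-o[2])/d[:,2])[:,None]
def proj(c,P):
    q=np.asarray(P)@c['R'].T+c['t']; u=q[:,:2]/q[:,2:]; u=u*(1+c['k1']*(u**2).sum(1))[:,None]
    return u*[c['fx'],c['fy']]+[c['cx'],c['cy']]
def biggest(mask):
    k,_=cv2.findContours(mask.astype(np.uint8),cv2.RETR_EXTERNAL,cv2.CHAIN_APPROX_NONE); return max(k,key=cv2.contourArea)
def bluemask(im):
    i=im.astype(int); return (i[...,2]>i[...,0]+50)&(i[...,2]>i[...,1]+25)
E
python3 - <<'E'
from h import *
box={"scene":(195,205,305,285),"side":(240,225,345,315)}
for n in box:
    im=cv2.imread(f"pics/{n}0.png")[:,:,::-1]; c=get_calibration(n); x0,y0,x1,y1=box[n]; s=im[y0:y1,x0:x1]
    k=biggest(bluemask(s)).reshape(-1,2)+[x0,y0]
    print(n,"blue",k.min(0),k.max(0))
    top=k[k[:,1]<=k[:,1].min()+3].mean(0); print("handle top ~",onplane(c,[top],.106))
    d=biggest(s.max(2)<70).reshape(-1,2)+[x0,y0]
    h=cv2.convexHull(d)
    q=cv2.approxPolyDP(h,4,True).reshape(-1,2)
    P=onplane(c,q,.01); print(np.c_[q,(P[:,:2]*1000).round()])
E
```

```text
scene blue [228 227] [238 249]
handle top ~ [[ 0.5262081  -0.13172681  0.106     ]]
[[ 293.  238.  623.    1.]
 [ 225.  282.  569. -216.]
 [ 202.  254.  462. -188.]
 [ 227.  240.  484. -112.]
 [ 285.  230.  588.   11.]]
side blue [297 247] [306 273]
handle top ~ [[ 0.53083293 -0.13436357  0.106     ]]
[[ 246.  251.  520.   29.]
 [ 265.  239.  583.   26.]
 [ 307.  250.  620.  -78.]
 [ 340.  295.  554. -223.]
 [ 298.  314.  455. -189.]]
```

Call:
{"api": "send_rows", "payload": {"moves": [[[-25,10,0],[0,0,0.07],85],[[-50,20,0],[0,0,0.14],85],[[-75,30,0],[0,0,0.2],85],[[-100,35,0],[0,0,0.272],85],[[-100,35,0],[0,0,0.272],85],[[-100,35,0],[0,0,0.272],85],[[-100,35,0],[0,0,0.272],85]]}}

```text
clock: 0.68
eef_pos: [0.5342, -0.0998, 0.3025]
tool_rot: [0.796, 0.605, -0.001, -0.001]
ft_force: [0.1, -0.9, -0.4]
grip_width: 0.0849
```

Run:
```python
from h import *
c=get_calibration("wrist"); im=camera("wrist"); cv2.imwrite("pics/w1.png",im[:,:,::-1]); np.save("w1.npy",c,allow_pickle=True)
o=readout.get_obs(); print(o['eef_pos'],o['tool_rot'],o['ft_force']); print("cam at",-c['R'].T@c['t'],c['R'][2])
```

```text
[ 0.53418639 -0.09941954  0.30269903] [ 0.79615053  0.60509682 -0.00100524 -0.00108332] [0.69614221 1.21328758 0.30923054]
cam at [ 0.55263613 -0.03054038  0.37251299] [-0.07956256 -0.27141061 -0.95916947]
```

View pics/w1.png

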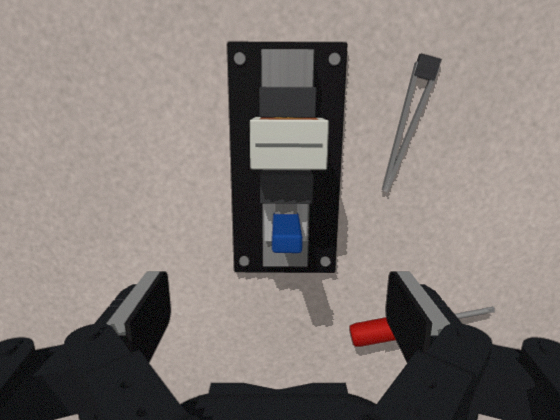

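The wrist view shows the plate corners at about (228,42), (347,42), (335,272) and (235,272). The carrier top spans (250..328, 119..169) with a sliver of copper at its upper edge, and the handle is at (287,233).

Run:
```python
from h import *
c=np.load("w1.npy",allow_pickle=True).item(); im=cv2.imread("pics/w1.png")[:,:,::-1]
s=im[30:285,215:360]
d=biggest(cv2.morphologyEx((s.max(2)<45).astype(np.uint8),cv2.MORPH_CLOSE,np.ones((5,5)))).reshape(-1,2)+[215,30]
q=cv2.approxPolyDP(cv2.convexHull(d),6,True).reshape(-1,2); P=onplane(c,q,.01)[:,:2]*1000; print("plate",np.c_[q,P.round(1)])
r=cv2.minAreaRect((onplane(c,d,.01)[:,:2]*1000).astype(np.float32)); print("plate rect",r)
w=im[105:180,235:340]; m=(w.min(2)>150); k=biggest(m).reshape(-1,2)+[235,105]
Q=onplane(c,k,.085)[:,:2]*1000; print("carrier top",k.min(0),k.max(0),cv2.minAreaRect(Q.astype(np.float32)))
b=bluemask(im[195:265,255:320]); k=biggest(b).reshape(-1,2)+[255,195]
hull=cv2.approxPolyDP(cv2.convexHull(k),2,True).reshape(-1,2); print("blue",hull.tolist())
print("blue brightness rows",[ (y,int(im[y,287,2])) for y in range(208,258,3)])
print((onplane(c,hull,.106)[:,:2]*1000).round(1).tolist())
```

```text
plate [[ 345.    43.   623.3    1.7]
 [ 334.   271.   562.2 -215.5]
 [ 235.   271.   459.7 -187. ]
 [ 228.    43.   521.5   30.2]]
plate rect ((541.7213745117188, -92.82068634033203), (227.7541961669922, 108.3574447631836), 74.00932312011719)
carrier top [250 117] [327 168] ((551.0354614257812, -62.50770950317383), (38.174827575683594, 58.801902770996094), 73.58402252197266)
blue [[297, 214], [301, 250], [273, 251], [273, 215]]
blue brightness rows [(208, 71), (211, 74), (214, 118), (217, 121), (220, 119), (223, 120), (226, 123), (229, 122), (232, 122), (235, 145), (238, 132), (241, 128), (244, 121), (247, 118), (250, 116), (253, 81), (256, 72)]
[[543.5, -113.1], [539.1, -142.2], [517.9, -137.2], [525.9, -109.0]]
```

Call:
{"api": "send_rows", "payload": {"moves": [[[-17,3,0],[0,0,0.007],60],[[-34,6,10],[0,0,0.007],60],[[-34,6,40],[0,0,0.007],60],[[-34,6,75],[0,0,0.007],60],[[-34,6,110],[0,0,0.007],60],[[-34,6,135],[0,0,0.007],60],[[-34,6,152],[0,0,0.007],60],[[-34,6,163],[0,0,0.007],60],[[-34,6,163],[0,0,0.007],60],[[-34,6,163],[0,0,0.007],60]]}}

```text
clock: 1.57
eef_pos: [0.53, -0.1326, 0.1394]
tool_rot: [0.798, 0.603, -0.001, -0.002]
ft_force: [1.0, 0.7, -0.0]
grip_width: 0.06
```

Call:
{"api": "send_rows", "payload": {"moves": [[[0,0,0],[0,0,0],45],[[0,0,0],[0,0,0],35],[[0,0,0],[0,0,0],30],[[0,0,0],[0,0,0],26],[[0,0,0],[0,0,0],22],[[0,0,0],[0,0,0],15],[[0,0,0],[0,0,0],15],[[0,0,0],[0,0,0],15]]}}

```text
clock: 2.23
eef_pos: [0.5315, -0.1329, 0.1407]
tool_rot: [0.798, 0.603, -0.0, -0.0]
ft_force: [3.5, -0.1, 5.6]
grip_width: 0.0228
```

Call:
{"api": "send_rows", "payload": {"moves": [[[-3,0,0],[0,0,0],15],[[-7,0,0],[0,0,0],15],[[-12,0,0],[0,0,0],15],[[-17,0,0],[0,0,0],15],[[-22,0,0],[0,0,0],15],[[-27,0,0],[0,0,0],15],[[-31,0,0],[0,0,0],15],[[-35,0,0],[0,0,0],15],[[-38,0,0],[0,0,0],15],[[-38,0,0],[0,0,0],15],[[-38,0,0],[0,0,0],15]]}}

```text
clock: 3.15
eef_pos: [0.5213, -0.1688, 0.1407]
tool_rot: [0.798, 0.603, 0.001, -0.001]
ft_force: [4.1, 4.9, 2.6]
grip_width: 0.0234
```

Call:
{"api": "send_rows", "payload": {"moves": [[[0,0,0],[0,0,0],25],[[0,0,0],[0,0,0],35],[[0,0,0],[0,0,0],50],[[0,0,0],[0,0,0],60],[[0,0,0],[0,0,0],60],[[0,0,-20],[0,0,0],60],[[0,0,-50],[0,0,0],70],[[0,0,-85],[0,0,0],85],[[0,0,-120],[0,0,0],85],[[0,0,-120],[0,0,0],85],[[0,0,-120],[0,0,0],85]]}}

```text
clock: 4.07
eef_pos: [0.5224, -0.1697, 0.2633]
tool_rot: [0.798, 0.603, 0.002, 0.001]
ft_force: [0.5, 0.3, -1.2]
grip_width: 0.085
```

Run:
```python
from h import *
c=get_calibration("scene"); im=camera("scene"); cv2.imwrite("pics/s2.png",cv2.resize(im[180:310,170:330,::-1],None,fx=4,fy=4))
x0,y0=195,205; k=biggest(bluemask(im[y0:285,x0:305])).reshape(-1,2)+[x0,y0]
top=k[k[:,1]<=k[:,1].min()+3].mean(0); print(k.min(0),k.max(0),onplane(c,[top],.106))
```

```text
[215 234] [225 256] [[ 0.51592005 -0.16792751  0.106     ]]
```

View pics/s2.png

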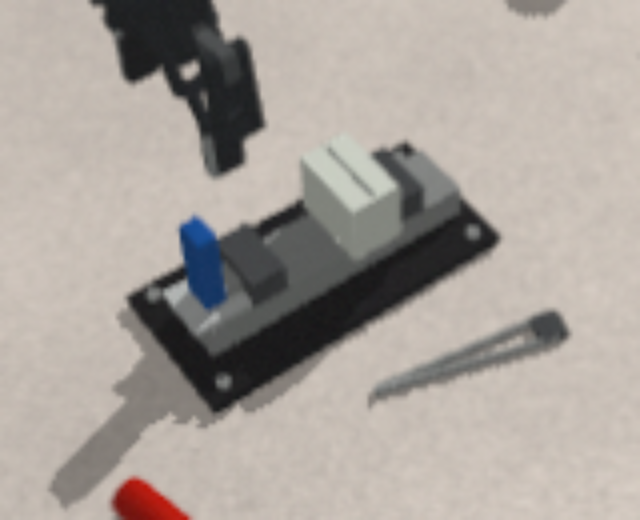

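The jaw is backed off by about 37 mm and the carrier still stands against the fixed jaw; the tweezers have not moved. Next I work out the tilted pick.

```bash
cat >> h.py <<'E'
EX=np.array([-.2756,-.9613,0]); EY=np.array([.9613,-.2756,0]); UP=np.array([0,0,1.]); O=np.array([.5445,-.0832,0])
def F(x,y,z): return O+(x*EX+y*EY+z*UP)/1000
def Rt(deg): return Rot.from_matrix(np.c_[-EX,EY,-UP])*Rot.from_rotvec([0,np.radians(deg),0])
def delta(G,deg,pos=None,rot=None,ahead=.054):
    """grasp point G, tilt deg -> shift mm, rotvec in current tool axes"""
    o=readout.get_obs(); R0=Rot.from_quat(o['tool_rot'] if rot is None else rot); p0=o['eef_pos'] if pos is None else pos
    R=Rt(deg); p=G-R.apply([0,0,ahead]); return (R0.inv().apply(p-p0)*1000).round(1),(R0.inv()*R).as_rotvec().round(3),p.round(4)
E
python3 - <<'E'
from h import *
c=get_calibration("scene")
for n,px in dict(lens=(319,163),spare=(355,157),grid=(353,181),tweez=(290,268)).items(): print(n,onplane(c,[px],0).round(3))
G=F(-21.5,.5,62); b=-Rt(-55).as_matrix()[:,2]; print(G,b)
print("pre",delta(G+.09*b,-55)); print("grasp",delta(G,-55))
E
```

```text
lens [[0.502 0.316 0.   ]]
spare [[0.582 0.415 0.   ]]
grid [[0.635 0.308 0.   ]]
tweez [[ 0.67  -0.079  0.   ]]
[ 0.55090605 -0.06266985  0.062     ] [0.22575232 0.78742997 0.57357644]
pre (array([228.4,  -0.3, 117.1]), array([ 0.002, -0.962,  0.003]), array([0.5834, 0.0507, 0.1446]))
grasp (array([154.6,  -0.6, 168.6]), array([ 0.002, -0.962,  0.003]), array([ 0.5631, -0.0201,  0.093 ]))
```

Call:
{"api": "send_rows", "payload": {"moves": [[[28,0,0],[0,-0.12,0],85],[[57,0,0],[0,-0.24,0],85],[[85,0,5],[0,-0.36,0],85],[[114,0,15],[0,-0.48,0],85],[[142,0,35],[0,-0.6,0],85],[[171,0,60],[0,-0.72,0],85],[[200,0,85],[0,-0.84,0],85],[[228,0,105],[0,-0.962,0],85],[[228,0,117],[0,-0.962,0],85],[[228,0,117],[0,-0.962,0],85],[[228,0,117],[0,-0.962,0],85]]}}

```text
clock: 5.03
eef_pos: [0.5825, 0.0499, 0.1417]
tool_rot: [0.706, 0.536, -0.371, 0.278]
ft_force: [0.3, -0.6, 0.3]
grip_width: 0.0846
```

Run:
```python
from h import *
cs=get_calibration("wrist"); im=camera("wrist"); cv2.imwrite("pics/w3.png",im[:,:,::-1]); np.save("w3.npy",cs,allow_pickle=True)
o=readout.get_obs(); print(o['joint_pos'].round(3),o['ft_force'].round(1),o['clock'])
G=F(-21.5,.5,62); print("grasp",delta(G,-55))
w=(im.min(2)>130).astype(np.uint8); print(proj(cs,[F(-40,-29.5,85),F(-40,30.5,85),F(-2,-29.5,85),F(-2,30.5,85)]).round(0).tolist())
```

```text
[ 0.349  0.925  0.423  1.764 -0.727  2.471] [ 0.5 -0.   0.9] 5.0833
grasp (array([ 1.8, -0.9, 89.6]), array([0.003, 0.   , 0.   ]), array([ 0.5631, -0.0201,  0.093 ]))
[[225.0, 258.0], [337.0, 259.0], [233.0, 269.0], [328.0, 270.0]]
```

View pics/w3.png

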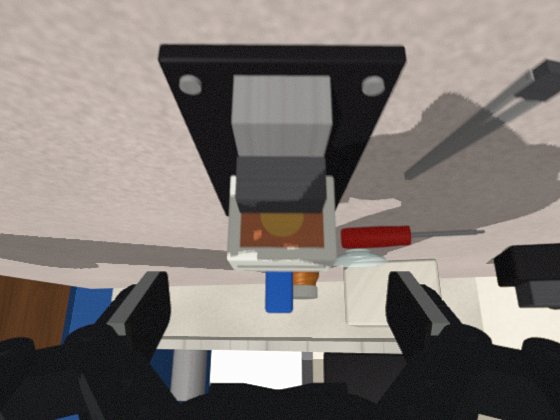

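The copper face is in view, with the carrier's top edge at about (228..336, 260), close to the prediction of (225..337, 258). The fingers are centred on it, so I go ahead and grasp.

Call:
{"api": "send_rows", "payload": {"moves": [[[2,-1,20],[0,0,0],85],[[2,-1,40],[0,0,0],85],[[2,-1,58],[0,0,0],85],[[2,-1,74],[0,0,0],85],[[2,-1,85],[0,0,0],85],[[2,-1,90],[0,0,0],85],[[2,-1,90],[0,0,0],85],[[2,-1,90],[0,0,0],85]]}}

```text
clock: 5.75
eef_pos: [0.564, -0.0212, 0.0967]
tool_rot: [0.71, 0.533, -0.365, 0.28]
ft_force: [0.6, 0.0, -0.7]
grip_width: 0.0849
```

Call:
{"api": "send_rows", "payload": {"moves": [[[0,0,0],[0,0,0],78],[[0,0,0],[0,0,0],72],[[0,0,0],[0,0,0],68],[[0,0,0],[0,0,0],64],[[0,0,0],[0,0,0],60],[[0,0,0],[0,0,0],52],[[0,0,0],[0,0,0],50],[[0,0,0],[0,0,0],50]]}}

```text
clock: 6.42
eef_pos: [0.5642, -0.0207, 0.0968]
tool_rot: [0.71, 0.533, -0.365, 0.28]
ft_force: [0.0, 4.0, 3.4]
grip_width: 0.0595
```

Run:
```python
from h import *
o=readout.get_obs(); print(o['eef_pos'],o['ft_force'].round(1),o['grip_width'],o['clock'])
print("lift, level",delta(F(-21.5,.5,140),-55)); print(delta(F(-15,.5,150),-10)); print(delta(F(-15,.5,150),35))
```

```text
[ 0.5641735  -0.02067428  0.09680927] [0.  4.  3.4] 0.05950898427313631 6.4167
lift, level (array([-60.5,  -0.6, -43. ]), array([ 0.006, -0.004, -0.006]), array([ 0.5631, -0.0201,  0.171 ]))
(array([-110.6,   -0.4,  -27.7]), array([ 0.008,  0.781, -0.003]), array([ 0.5517, -0.0599,  0.2032]))
(array([-126.6,   -0.5,   10.4]), array([0.009, 1.567, 0.   ]), array([ 0.5406, -0.0987,  0.1942]))
```

```bash
cat >> h.py <<'E'
P0=np.array([0.5641735,-0.02067428,0.09680927]); R0=Rot.from_quat([.710,.533,-.365,.280])
E
python3 - <<'E'
from h import *
o=readout.get_obs(); R0=Rot.from_quat(o['tool_rot']); print(repr(o['tool_rot']))
C=F(-21,.5,60); v=R0.inv().apply(C-o['eef_pos']); print("v",(v*1000).round(1))
ax=R0.inv().apply(EY); print("ax",ax.round(4))
for f,z,x in [(0,140,-21),(.25,150,-18),(.5,155,-15),(.75,155,-13),(1,150,-11),(1,55.5,-11)]:
    R=Rot.from_rotvec(f*np.pi/2*EY)*R0; p=F(x,.2,z)-R.apply(v)
    print(f,z,(R0.inv().apply(p-o['eef_pos'])*1000).round(1),(f*np.pi/2*ax).round(3),p.round(3))
E
```

```text
array([ 0.70983579,  0.53339907, -0.36502613,  0.27995448])
v [ 4.4 -1.5 57.6]
ax [0.0057 1.     0.0058]
0 140 [-65.4   0.3 -46.1] [0. 0. 0.] [ 0.564 -0.021  0.177]
0.25 150 [-97.    0.5 -43.4] [0.002 0.393 0.002] [ 0.558 -0.04   0.201]
0.5 155 [-120.5    0.6  -29.9] [0.005 0.785 0.005] [ 0.551 -0.064  0.213]
0.75 155 [-132.7    0.5   -8.6] [0.007 1.178 0.007] [ 0.545 -0.087  0.21 ]
1 150 [-132.5    0.4   18.3] [0.009 1.571 0.009] [ 0.539 -0.108  0.195]
1 55.5 [-55.3  -0.4  72.8] [0.009 1.571 0.009] [ 0.539 -0.108  0.1  ]
```

Call:
{"api": "send_rows", "payload": {"moves": [[[-4,0,-3],[0,0,0],50],[[-12,0,-8],[0,0,0],50],[[-24,0,-17],[0,0,0],50],[[-37,0,-26],[0,0,0],50],[[-51,0,-36],[0,0,0],50],[[-65,0,-46],[0,0,0],50],[[-65,0,-46],[0,0,0],50],[[-65,0,-46],[0,0,0],50]]}}

```text
clock: 7.08
eef_pos: [0.5639, -0.0205, 0.177]
tool_rot: [0.711, 0.533, -0.364, 0.28]
ft_force: [-1.6, -0.1, -2.5]
grip_width: 0.059
```

Call:
{"api": "send_rows", "payload": {"moves": [[[-10,0,0],[0,0.13,0],50],[[-21,0,1],[0,0.26,0],50],[[-32,0,3],[0,0.39,0],50],[[-40,0,7],[0,0.52,0],50],[[-48,0,11],[0,0.65,0],50],[[-55,0,16],[0,0.78,0],50],[[-59,0,23],[0,0.91,0],50],[[-63,0,30],[0,1.04,0],50],[[-67,0,37],[0,1.178,0],50],[[-67,0,37],[0.007,1.178,0.007],50],[[-67,0,37],[0.007,1.178,0.007],50]]}}

```text
clock: 8.0
eef_pos: [0.5425, -0.0892, 0.2082]
tool_rot: [0.798, 0.593, 0.09, -0.066]
ft_force: [-0.2, -0.4, -2.6]
grip_width: 0.0594
```

```bash
cat >> h.py <<'E'
R0=Rot.from_quat([0.70983579,0.53339907,-0.36502613,0.27995448]); V=np.array([4.4,-1.5,57.6])/1000
def held(x,y,z,f=1):
    o=readout.get_obs(); Rc=Rot.from_quat(o['tool_rot']); R=Rot.from_rotvec(f*np.pi/2*EY)*R0; p=F(x,y,z)-R.apply(V)
    return (Rc.inv().apply(p-o['eef_pos'])*1000).round(1),(Rc.inv()*R).as_rotvec().round(3)
E
python3 - <<'E'
from h import *
o=readout.get_obs(); print(o['eef_pos'],o['ft_force'].round(1),o['grip_width'],o['joint_pos'].round(2))
print(held(-11,.2,130),held(-11,.2,70))
E
```

```text
[ 0.54248415 -0.08924939  0.20815092] [-0.2 -0.4 -2.6] 0.05935671981547287 [-0.26  0.39 -0.06  1.11  0.22  1.61]
(array([-26.4,   1.8,  28.5]), array([ 0.002,  0.392, -0.005])) (array([-39.7,   1.7,  87. ]), array([ 0.002,  0.392, -0.005]))
```

Call:
{"api": "send_rows", "payload": {"moves": [[[-7,0,7],[0,0.1,0],50],[[-13,1,14],[0,0.2,0],50],[[-20,2,21],[0,0.3,0],50],[[-26,2,28],[0.002,0.392,-0.005],50],[[-31,2,48],[0.002,0.392,-0.005],50],[[-31,2,48],[0.002,0.392,-0.005],50],[[-31,2,48],[0.002,0.392,-0.005],50]]}}

```text
clock: 8.58
eef_pos: [0.5376, -0.1077, 0.1524]
tool_rot: [0.764, 0.571, 0.241, -0.183]
ft_force: [-0.1, 0.7, -1.8]
grip_width: 0.0595
```

Run:
```python
from h import *
o=readout.get_obs(); print(o['eef_pos'],o['ft_force'].round(1),o['grip_width'])
print(held(-11,.2,60),held(-11,.2,54.5))
a=camera("scene")[190:300,180:320]; b=camera("side")[190:330,230:370]
cv2.imwrite("pics/p4.png",np.hstack([cv2.resize(a,(400,314)),cv2.resize(b,(314,314))])[:,:,::-1])
```

```text
[ 0.53762437 -0.10769661  0.15243318] [-0.1  0.7 -1.8] 0.05946469116887401
(array([-27.9,   1.4,  38.9]), array([-0.005,  0.001, -0.002])) (array([-31.1,   1.4,  43.4]), array([-0.005,  0.001, -0.002]))
```

View pics/p4.png

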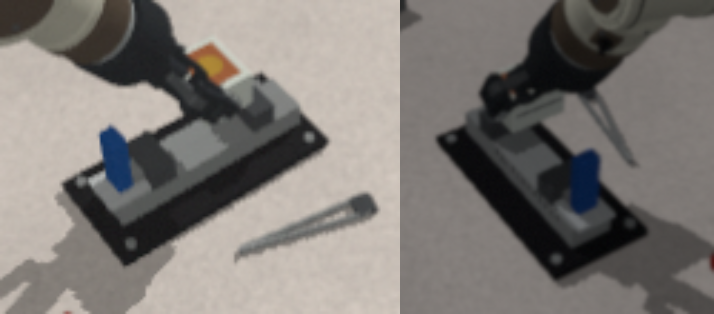

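The copper window faces up, the block looks level and it hovers over the gap; the tweezers and jaw have not moved. I lower it.

Call:
{"api": "send_rows", "payload": {"moves": [[[-7,1,10],[0,0,0],50],[[-14,1,20],[-0.005,0,0],50],[[-21,1,30],[-0.005,0,0],50],[[-26,1,36],[-0.005,0,0],50],[[-28,1,39],[-0.005,0,0],50],[[-28,1,39],[-0.005,0,0],50],[[-28,1,39],[-0.005,0,0],50]]}}

```text
clock: 9.27
eef_pos: [0.5406, -0.1083, 0.1076]
tool_rot: [0.763, 0.571, 0.244, -0.178]
ft_force: [0.3, 1.1, -2.5]
grip_width: 0.0596
```

Run:
```python
from h import *
o=readout.get_obs(); print(o['eef_pos'],o['ft_force'].round(1),o['grip_width'])
print(held(-11,.2,57),held(-11,.2,54.5),held(-11,.2,53.5))
```

```text
[ 0.54061787 -0.10834408  0.10763167] [ 0.3  1.1 -2.5] 0.059560295595137154
(array([-4. , -1.9,  4.6]), array([0.005, 0.001, 0.003])) (array([-5.5, -1.9,  6.7]), array([0.005, 0.001, 0.003])) (array([-6. , -1.9,  7.5]), array([0.005, 0.001, 0.003]))
```

Call:
{"api": "send_rows", "payload": {"moves": [[[-1.2,-0.5,1.6],[0.002,0,0],50],[[-2.4,-1,3.2],[0.002,0,0],50],[[-3.4,-1.2,4.6],[0.002,0,0],50],[[-4.3,-1.2,5.6],[0.002,0,0],50],[[-4.3,-1.2,5.6],[0.002,0,0],50],[[-4.3,-1.2,5.6],[0.002,0,0],50]]}}

```text
clock: 9.77
eef_pos: [0.5393, -0.1083, 0.1005]
tool_rot: [0.763, 0.571, 0.244, -0.179]
ft_force: [0.3, 0.0, -3.1]
grip_width: 0.0594
```

Call:
{"api": "send_rows", "payload": {"moves": [[[-0.3,0,0.4],[0,0,0],50],[[-0.6,0,0.8],[0,0,0],50],[[-0.9,0,1.2],[0,0,0],50],[[-0.9,0,1.2],[0,0,0],50]]}}

```text
clock: 10.1
eef_pos: [0.5394, -0.1084, 0.0996]
tool_rot: [0.763, 0.571, 0.244, -0.179]
ft_force: [-1.4, -0.5, 2.5]
grip_width: 0.0594
```

Call:
{"api": "send_rows", "payload": {"moves": [[[-0.3,0,0.4],[0,0,0],50],[[-0.6,0,0.8],[0,0,0],50],[[-0.9,0,1.2],[0,0,0],50],[[-0.9,0,1.2],[0,0,0],50]]}}

```text
clock: 10.43
eef_pos: [0.5394, -0.1085, 0.0995]
tool_rot: [0.763, 0.571, 0.245, -0.179]
ft_force: [-4.6, -2.4, 9.5]
grip_width: 0.0589
```

Call:
{"api": "send_rows", "payload": {"moves": [[[0,0,0],[0,0,0],62],[[0,0,0],[0,0,0],68],[[0,0,0],[0,0,0],76],[[0,0,0],[0,0,0],85],[[0,0,0],[0,0,0],85],[[0,0,-10],[0,0,0],85],[[0,0,-30],[0,0,0],85],[[0,0,-60],[0,0,0],85],[[0,0,-95],[0,0,0],85],[[0,0,-130],[0,0,0],85],[[0,0,-130],[0,0,0],85],[[0,0,-130],[0,0,0],85]]}}

```text
clock: 11.43
eef_pos: [0.5183, -0.182, 0.2072]
tool_rot: [0.763, 0.571, 0.246, -0.177]
ft_force: [0.2, 0.9, -0.4]
grip_width: 0.0851
```

Run:
```python
from h import *
o=readout.get_obs(); print(o['eef_pos'],o['ft_force'].round(1),o['clock'])
H=F(88.7,0,140); print("above carrier upright",delta(F(30,0,240),0)); print("handle",delta(H,0))
c=get_calibration("wrist"); im=camera("wrist"); cv2.imwrite("pics/w5.png",im[:,:,::-1]); np.save("w5.npy",c,allow_pickle=True)
i=im.astype(int); m=(i[...,0]>i[...,2]+60)&(i[...,0]>i[...,1]+15); 
print(proj(c,[F(x,y,73) for x in(-36,14) for y in(-30,30)]).round(0).tolist())
```

```text
[ 0.51832394 -0.18204789  0.20722281] [ 0.2  0.9 -0.4] 11.4333
above carrier upright (array([109.1,  -2. , -29.2]), array([ 0.013, -0.615, -0.007]), array([ 0.5362, -0.112 ,  0.294 ]))
handle (array([ 3.4, -2.4, 18.6]), array([ 0.013, -0.615, -0.007]), array([ 0.5201, -0.1685,  0.194 ]))
[[229.0, 155.0], [315.0, 154.0], [227.0, 223.0], [318.0, 223.0]]
```

View pics/w5.png

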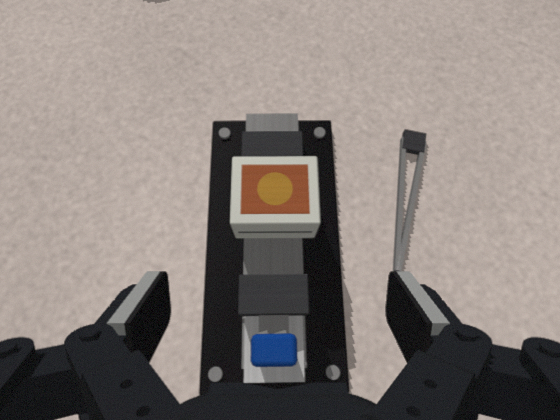

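The carrier sits copper up, with its top corners at about (231,157), (318,157), (320,222) and (231,222). It is square to the bed, and the handle top is at (274,350). I'll measure how well it is centred against the fixture, and the handle position.

Run:
```python
from h import *
c=np.load("w5.npy",allow_pickle=True).item(); im=cv2.imread("pics/w5.png")[:,:,::-1]; g=im.mean(2)
fix=lambda P:np.c_[(P-O)@EX,(P-O)@EY]*1000
k=biggest(im[150:240,220:330].min(2)>165).reshape(-1,2)+[220,150]
def edges(row,a,b):
    d=np.abs(np.diff(g[row-2:row+3].mean(0))); m=(a+b)//2; return a+d[a:m].argmax()+.5, m+d[m:b].argmax()+.5
for nm,rows,z,a,b in [("carrier",(165,185,205),.073,222,330),("fixed jaw",(138,145),.059,232,315),("bed",(120,250,265),.035,232,315),("slide jaw",(282,290,300),.059,228,322)]:
    for r in rows:
        l,rr=edges(r,a,b); f=fix(onplane(c,[(l,r),(rr,r)],z)); print(nm,r,l,rr,"y",f[:,1].round(1),"mid",f[:,1].mean().round(1),"x",f[0,0].round(1))
b=bluemask(im); b[:,:200]=0;b[:,350:]=0; kk=biggest(b).reshape(-1,2); print("blue",kk.min(0),kk.max(0),fix(onplane(c,[kk.min(0),kk.max(0)],.106)).round(1))
print("plate holes?", "carrier x", fix(onplane(c,[(275,157),(275,222)],.073)).round(1))
```

```text
carrier 165 231.5 317.5 y [-28.3  31.4] mid 1.6 x -28.2
carrier 185 230.5 318.5 y [-28.5  31.4] mid 1.5 x -13.2
carrier 205 229.5 319.5 y [-28.7  31.4] mid 1.3 x 1.2
fixed jaw 138 241.5 301.5 y [-23.1  22.2] mid -0.4 x -57.4
fixed jaw 145 241.5 301.5 y [-23.   22.1] mid -0.5 x -51.5
bed 120 245.5 298.5 y [-22.3  22.4] mid 0.0 x -88.3
bed 250 242.5 302.5 y [-22.7  22.1] mid -0.3 x 23.4
bed 265 242.5 302.5 y [-22.5  21.7] mid -0.4 x 34.6
slide jaw 282 238.5 307.5 y [-22.9  22.7] mid -0.1 x 50.3
slide jaw 290 237.5 307.5 y [-23.5  22.5] mid -0.5 x 55.5
slide jaw 300 237.5 308.5 y [-23.3  22.9] mid -0.2 x 61.9
blue [251 333] [296 365] [[ 82.7 -11.5]
 [ 98.2  11.1]]
plate holes? carrier x [[-34.2   2. ]
 [ 13.3   1.5]]
```

It is 1.7 mm off centre in fixture y. I'll centre it with one short upright squeeze, then close the jaw.

Run:
```python
from h import *
print(delta(F(-10.5,-.3,160),0))
```

```text
(array([96.1, -2.4, 57.8]), array([ 0.01 , -0.616, -0.007]), array([ 0.5471, -0.073 ,  0.214 ]))
```

Call:
{"api": "send_rows", "payload": {"moves": [[[16,0,8],[0,-0.1,0],85],[[32,-1,16],[0,-0.2,0],85],[[48,-1,25],[0,-0.31,0],85],[[64,-2,35],[0.005,-0.41,-0.003],85],[[80,-2,46],[0.01,-0.52,-0.005],85],[[96,-2.4,58],[0.01,-0.616,-0.007],85],[[96,-2.4,58],[0.01,-0.616,-0.007],85],[[96,-2.4,58],[0.01,-0.616,-0.007],85]]}}

```text
clock: 12.15
eef_pos: [0.5466, -0.0695, 0.212]
tool_rot: [0.797, 0.604, -0.001, -0.001]
ft_force: [-0.1, -0.6, 0.3]
grip_width: 0.0849
```

Run:
```python
from h import *
o=readout.get_obs(); print(o['eef_pos'],o['ft_force'].round(1)); print(delta(F(-10.5,-.3,57),0))
c=get_calibration("wrist"); print(c['R']@(F(-10.5,-.3,73))+c['t']); print(Rot.from_quat(o['tool_rot']).inv().apply(-c['R'].T@c['t']-o['eef_pos']))
```

```text
[ 0.54661935 -0.06954014  0.21202521] [-0.1 -0.6  0.3]
(array([ -3.2,   1.8, 101. ]), array([-0.004, -0.   ,  0.006]), array([ 0.5471, -0.073 ,  0.111 ]))
[0.00311081 0.01277924 0.22171639]
[ 0.07168635 -0.00104963 -0.07005154]
```

Call:
{"api": "send_rows", "payload": {"moves": [[[-2,1,15],[0,0,0.006],85],[[-3,1.5,40],[-0.004,0,0.006],85],[[-3,1.5,65],[-0.004,0,0.006],85],[[-3,1.5,85],[-0.004,0,0.006],85],[[-3,1.5,96],[-0.004,0,0.006],85],[[-3,1.5,101],[-0.004,0,0.006],85],[[-3,1.5,101],[-0.004,0,0.006],85],[[-3,1.5,101],[-0.004,0,0.006],85]]}}

```text
clock: 12.82
eef_pos: [0.5466, -0.0734, 0.1107]
tool_rot: [0.799, 0.601, -0.0, -0.0]
ft_force: [0.2, -0.7, 0.6]
grip_width: 0.0851
```

Run:
```python
from h import *
for _ in range(1):
    o=readout.get_obs(); print(o['eef_pos'],o['ft_force'].round(1),((o['eef_pos']-O)@EX*1000).round(1),((o['eef_pos']-O)@EY*1000).round(1)); print(delta(F(-10.5,-.3,57),0))
```

```text
[ 0.54657286 -0.07343088  0.11073527] [ 0.2 -0.7  0.6] -10.0 -0.7
(array([ 0.5,  0.4, -0.3]), array([-0.001, -0.   , -0.001]), array([ 0.5471, -0.073 ,  0.111 ]))
```

Position is good; squeeze gently, then release and lift.

Call:
{"api": "send_rows", "payload": {"moves": [[[0,0.3,0],[0,0,0],76],[[0,0.3,0],[0,0,0],70],[[0,0.3,0],[0,0,0],66],[[0,0.3,0],[0,0,0],63],[[0,0.3,0],[0,0,0],61],[[0,0.3,0],[0,0,0],59],[[0,0.3,0],[0,0,0],58],[[0,0.3,0],[0,0,0],58]]}}

```text
clock: 13.48
eef_pos: [0.5485, -0.0738, 0.1124]
tool_rot: [0.799, 0.601, 0.001, 0.001]
ft_force: [2.5, -0.4, 5.9]
grip_width: 0.0593
```

Call:
{"api": "send_rows", "payload": {"moves": [[[0,0,0],[0,0,0],63],[[0,0,0],[0,0,0],70],[[0,0,0],[0,0,0],78],[[0,0,0],[0,0,0],85],[[0,0,-12],[0,0,0],85],[[0,0,-40],[0,0,0],85],[[0,0,-75],[0,0,0],85],[[0,0,-110],[0,0,0],85],[[0,0,-145],[0,0,0],85],[[0,0,-145],[0,0,0],85],[[0,0,-145],[0,0,0],85]]}}

```text
clock: 14.4
eef_pos: [0.5491, -0.0739, 0.2598]
tool_rot: [0.799, 0.601, 0.003, 0.003]
ft_force: [-0.3, 0.6, -0.7]
grip_width: 0.085
```

Run:
```python
from h import *
o=readout.get_obs(); print(o['eef_pos'],o['ft_force'].round(1),o['clock'])
c=get_calibration("wrist"); im=camera("wrist"); cv2.imwrite("pics/w6.png",im[:,:,::-1]); g=im.mean(2)
fix=lambda P:np.c_[(P-O)@EX,(P-O)@EY]*1000
i=im.astype(int); m=(i[...,0]>i[...,2]+70)&(i[...,1]<170); k=biggest(m); print("copper",cv2.boundingRect(k), fix(onplane(c,cv2.boxPoints(cv2.minAreaRect(k)),.073)).round(1).tolist())
print("handle",delta(F(90.5,-.2,86),0), "above", delta(F(90.5,-.2,140),0))
```

```text
[ 0.5490564  -0.07386471  0.25977462] [-0.3  0.6 -0.7] 14.4
copper (243, 181, 64, 47) [[-27.7, -22.3], [-27.6, 22.3], [6.9, 22.9], [6.6, -23.3]]
handle (array([-100.7,   -1.3,  117.6]), array([ 0.005, -0.001, -0.001]), array([ 0.5194, -0.1701,  0.14  ])) above (array([-100.6,   -1.1,   63.6]), array([ 0.005, -0.001, -0.001]), array([ 0.5194, -0.1701,  0.194 ]))
```

View pics/w6.png

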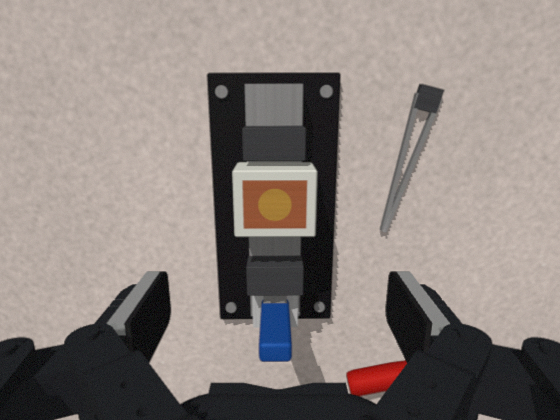

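The carrier is now central (copper middle at y ≈ −0.1 mm), square and copper up, with the handle top at (276,350). I go to the handle.

Call:
{"api": "send_rows", "payload": {"moves": [[[-33,0,0],[0,0,0],70],[[-67,0,0],[0,0,0],60],[[-101,-1,5],[0,0,0],60],[[-101,-1,35],[0.005,0,0],60],[[-101,-1,70],[0.005,0,0],60],[[-101,-1,95],[0.005,0,0],60],[[-101,-1,112],[0.005,0,0],60],[[-101,-1,119],[0.005,0,0],60],[[-101,-1,119],[0.005,0,0],60],[[-101,-1,119],[0.005,0,0],60]]}}

```text
clock: 15.28
eef_pos: [0.5191, -0.1703, 0.1378]
tool_rot: [0.799, 0.601, -0.0, -0.001]
ft_force: [-0.0, 0.6, 0.0]
grip_width: 0.06
```

Call:
{"api": "send_rows", "payload": {"moves": [[[0,0,0],[0,0,0],45],[[0,0,0],[0,0,0],35],[[0,0,0],[0,0,0],30],[[0,0,0],[0,0,0],26],[[0,0,0],[0,0,0],22],[[0,0,0],[0,0,0],15],[[0,0,0],[0,0,0],15],[[0,0,0],[0,0,0],15]]}}

```text
clock: 15.95
eef_pos: [0.5206, -0.1707, 0.1391]
tool_rot: [0.799, 0.602, 0.001, 0.0]
ft_force: [3.8, -1.3, 5.5]
grip_width: 0.0236
```

Call:
{"api": "send_rows", "payload": {"moves": [[[3,0,0],[0,0,0],15],[[7,0,0],[0,0,0],15],[[11,0,0],[0,0,0],15],[[15,0,0],[0,0,0],15],[[19,0,0],[0,0,0],15],[[22,0,0],[0,0,0],15],[[25,0,0],[0,0,0],15],[[25,0,0],[0,0,0],15],[[25,0,0],[0,0,0],15]]}}

```text
clock: 16.7
eef_pos: [0.5274, -0.1469, 0.1392]
tool_rot: [0.799, 0.602, 0.0, 0.001]
ft_force: [1.6, -3.2, 3.0]
grip_width: 0.023
```

Moving freely. Continue slowly until contact.

Call:
{"api": "send_rows", "payload": {"moves": [[[1,0,0],[0,0,0],15],[[2,0,0],[0,0,0],15],[[3,0,0],[0,0,0],15],[[4,0,0],[0,0,0],15],[[5,0,0],[0,0,0],15],[[6,0,0],[0,0,0],15],[[6,0,0],[0,0,0],15]]}}

```text
clock: 17.28
eef_pos: [0.5291, -0.1411, 0.1392]
tool_rot: [0.799, 0.602, 0.0, 0.001]
ft_force: [1.7, -3.8, 1.8]
grip_width: 0.0234
```

Call:
{"api": "send_rows", "payload": {"moves": [[[1,0,0],[0,0,0],15],[[2,0,0],[0,0,0],15],[[3,0,0],[0,0,0],15],[[3,0,0],[0,0,0],15]]}}

```text
clock: 17.62
eef_pos: [0.5298, -0.1385, 0.1392]
tool_rot: [0.799, 0.601, -0.0, 0.001]
ft_force: [0.4, -6.5, 1.6]
grip_width: 0.0232
```

Call:
{"api": "send_rows", "payload": {"moves": [[[1,0,0],[0,0,0],15],[[2,0,0],[0,0,0],15],[[2,0,0],[0,0,0],15]]}}

```text
clock: 17.87
eef_pos: [0.5302, -0.1369, 0.1391]
tool_rot: [0.799, 0.601, -0.001, 0.001]
ft_force: [0.6, -6.6, 2.7]
grip_width: 0.0234
```

Call:
{"api": "send_rows", "payload": {"moves": [[[1,0,0],[0,0,0],15],[[2,0,0],[0,0,0],15],[[2,0,0],[0,0,0],15]]}}

```text
clock: 18.12
eef_pos: [0.5303, -0.1366, 0.1392]
tool_rot: [0.799, 0.601, -0.002, 0.002]
ft_force: [0.3, -10.4, 3.0]
grip_width: 0.0234
```

Call:
{"api": "send_rows", "payload": {"moves": [[[2,0,0],[0,0,0],15],[[3,0,0],[0,0,0],15],[[4,0,0],[0,0,0],15],[[4,0,0],[0,0,0],15]]}}

```text
clock: 18.45
eef_pos: [0.5305, -0.1361, 0.1392]
tool_rot: [0.8, 0.6, -0.005, 0.005]
ft_force: [-2.5, -16.5, 2.2]
grip_width: 0.0231
```

Call:
{"api": "send_rows", "payload": {"moves": [[[4,0,0],[0,0,0],15],[[5,0,0],[0,0,0],15],[[6,0,0],[0,0,0],15],[[7,0,0],[0,0,0],15],[[7,0,0],[0,0,0],15],[[7,0,0],[0,0,0],15],[[7,0,0],[0,0,0],15],[[7,0,0],[0,0,0],15]]}}

```text
clock: 19.12
eef_pos: [0.5307, -0.1352, 0.1392]
tool_rot: [0.802, 0.598, -0.011, 0.009]
ft_force: [-4.8, -24.4, 3.0]
grip_width: 0.0232
```

Call:
{"api": "send_rows", "payload": {"moves": [[[7,0,0],[0,0,0],15],[[7.5,0,0],[0,0,0],15],[[7.5,0,0],[0,0,0],15],[[7.5,0,0],[0,0,0],15],[[7.5,0,0],[0,0,0],15],[[7.5,0,0],[0,0,0],15],[[7.5,0,0],[0,0,0],15],[[7.5,0,0],[0,0,0],15],[[7.5,0,0],[0,0,0],15],[[7.5,0,0],[0,0,0],15]]}}

```text
clock: 19.95
eef_pos: [0.531, -0.1343, 0.1391]
tool_rot: [0.803, 0.595, -0.017, 0.013]
ft_force: [-4.7, -24.7, 3.3]
grip_width: 0.0234
```

Held at about 25 N for over a second. Relax, open and lift clear.

Call:
{"api": "send_rows", "payload": {"moves": [[[3,0,0],[0,0,0],15],[[0,0,0],[0,0,0],15],[[0,0,0],[0,0,0],25],[[0,0,0],[0,0,0],35],[[0,0,0],[0,0,0],50],[[0,0,0],[0,0,0],60],[[0,0,-15],[0,0,0],60],[[0,0,-40],[0,0,0],60],[[0,0,-75],[0,0,0],70],[[0,0,-110],[0,0,0],85],[[0,0,-145],[0,0,0],85],[[0,0,-145],[0,0,0],85]]}}

```text
clock: 20.95
eef_pos: [0.5353, -0.1281, 0.2916]
tool_rot: [0.803, 0.596, -0.012, 0.018]
ft_force: [1.3, -0.6, 0.3]
grip_width: 0.0849
```

Run:
```python
from h import *
o=readout.get_obs(); print(o['eef_pos'],o['ft_force'].round(1),o['clock']); print("look pose",delta(F(-5,0,210),0))
```

```text
[ 0.53531839 -0.12805696  0.29161374] [ 1.3 -0.6  0.3] 20.95
look pose (array([51.7, -4.7, 25.4]), array([ 0.014,  0.041, -0.015]), array([ 0.5459, -0.0784,  0.264 ]))
```

Call:
{"api": "send_rows", "payload": {"moves": [[[17,-1,0],[0,0.02,0],85],[[34,-3,0],[0.014,0.041,-0.015],85],[[50,-5,0],[0.014,0.041,-0.015],85],[[50,-5,0],[0.014,0.041,-0.015],85],[[50,-5,0],[0.014,0.041,-0.015],85]]}}

```text
clock: 21.37
eef_pos: [0.5446, -0.0769, 0.2879]
tool_rot: [0.798, 0.603, -0.001, -0.001]
ft_force: [-1.0, -0.2, -0.1]
grip_width: 0.0851
```

Run:
```python
from h import *
c=get_calibration("wrist"); im=camera("wrist"); a=camera("scene")[190:300,180:320]; b=camera("side")[190:330,230:370]
cv2.imwrite("pics/f7.png",np.vstack([cv2.resize(im,(560,420))[:300],np.hstack([cv2.resize(a,(320,251)),cv2.resize(b,(240,251))])])[:,:,::-1])
fix=lambda P:np.c_[(P-O)@EX,(P-O)@EY]*1000
i=im.astype(int); m=(i[...,0]>i[...,2]+70)&(i[...,1]<170); m[300:]=0; k=biggest(m); print("copper",cv2.boundingRect(k), fix(onplane(c,cv2.boxPoints(cv2.minAreaRect(k)),.073)).round(1).tolist(),cv2.minAreaRect(onplane(c,k,.073)[:,:2].astype(np.float32)*1000))
o=readout.get_obs(); print(o['clock'],o['eef_pos'])
```

```text
copper (254, 162, 58, 44) [[2.4, -22.7], [-32.2, -22.1], [-32.3, 22.0], [2.2, 23.0]] ((548.743408203125, -68.83087921142578), (34.579925537109375, 44.83648681640625), 74.17890930175781)
21.5167 [ 0.54471439 -0.07856654  0.28858609]
```

View pics/f7.png

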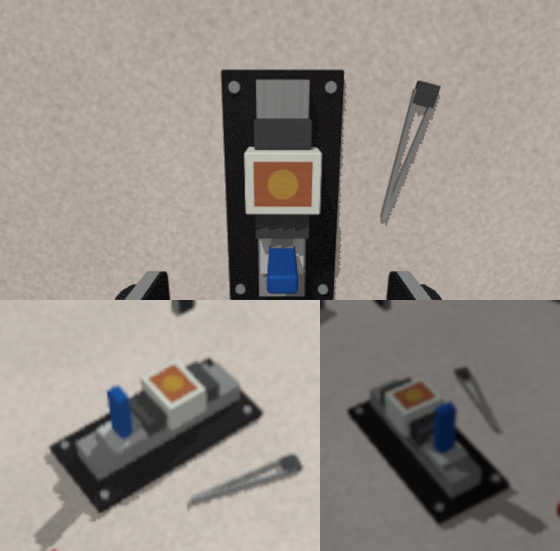

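The copper centre is at fixture (−15.0, 0.0) mm, rotated 74.2° against the plate's 74.0°. The carrier is clamped between both jaws and the tweezers have not moved.

```bash
python3 -c "
from workcell import order; print(order.job_done())"
```

```text
the job is handed in; nothing more can be done
None
```

The carrier is back in the fixture with the copper window facing up, clamped against the fixed jaw. I handed the job in at about 21.5 s of the 69 s allowed.

- **Opening and turning:** I backed the jaw off about 37 mm by its handle and gripped the carrier by its ends with the tool tilted 55°. I lifted it, turned it 90° about its long axis and set it on the bed.
- **Centring:** It first sat about 1.7 mm off centre across the bed. One light upright squeeze brought it back to the middle.
- **Clamping:** I slid the jaw home by the handle, held about 25 N for a bit over a second, let go and moved clear.

**Last checks:**
- The middle of the copper window is at fixture x −15.0, y 0.0 mm; −15 is what touching the fixed jaw requires.
- It is square to the plate within about 0.2°, and the gripper reads no contact.
- The tweezers look unmoved. I did not measure the other bench items again, but the arm went near none of them.

**One disagreement:** At the start the handle measured about 7 mm farther out than a jaw touching the carrier would put it. That suggests the jaw was not fully closed on the carrier at the start. It did not affect the result.

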